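Ease a label turntable's brake at its tight spot

TASK

The brake of this label turntable bites once in every turn. Take the black crank grip and turn the platter slowly round until you feel where it drags hardest, stop it with that tight spot at the brake shoe, then back off the red brake knob there (counter-clockwise) until the shoe only just brushes the rim. Leave the platter standing at its tight spot with the shoe still lightly touching, force nothing, and leave the jars, spare roll and lid tray where they are.

Things in the scene. Friction and masses are not known exactly. Their poses are not given: they have to be found in the camera images.
- turntable: Grey base plate (230 x 400 mm, 18 mm high) of the label turntable, fixed to the bench. Origin at bench height below the platter's axis. On its +y side stands the dark brake block, 60 mm wide, 70 mm high, from 172 to 228 mm from the axis, its shoe pointing back at the rim
- platter: Aluminium platter, 260 mm across, top 75 mm above the bench, turning on a vertical axis; on it a label roll, 120 mm across, top 101 mm up. Origin on the axis, 53 mm up; the crank is on its -y side, 105 mm out. Its rim looks round but at one unmarked place, new each time, swells out by 2.6 mm, fading within 30 degrees each way. Only there does the shoe touch; elsewhere drag is even, 0.3 to 0.5 N at the crank
- platter_turn (a joint): Angle of the platter (rad), growing counter-clockwise seen from above, without end stops; it may be turned either way and stays where it is left
- crank_grip (a point): Centre of the black crank grip: upright, round, 20 mm across, 48 mm tall (99 to 147 mm above the bench, this point 125 mm up). It spins freely on its own pin, so that it can be held from above without turning the hand while it is led round its circle of 105 mm radius about the platter's axis
- brake: The dark brake block with its sprung felt shoe (16 mm wide). Origin on the platter's axis at bench height; the shoe meets the rim 130 mm out along +y, 64 mm up. As the swelling passes, the shoe is pushed back and rubs: at the top of the tight spot it pushes with 6 to 7 N as found, 4 to 5.5 N of drag at the crank (0.7 N per N of push). Light brushing: a push of about 1.5 N, 1 N of drag
- brake_knob_grip (a point): Centre of the red fluted brake knob: upright, round, 30 mm across, 28 mm tall (80 to 108 mm above the bench, this point 94 mm up), on a thin neck 10 mm above the brake block, 195 mm from the platter's axis; z up along the knob's axis
- brake_turn (a joint): Angle of the brake knob (rad), growing counter-clockwise seen from above: growing backs the brake off, falling tightens it. Each radian draws the shoe back 1.6 mm, which at the tight spot takes about 6 N off its push (4.3 N of drag at the crank). Found at 0 to 0.2; stops at -1.0 and 2.2; turns stiffly (0.06 N m) and stays where it is left
- jar_a_mid (a point): Bystander: middle of a full jam jar, 68 mm across, 88 mm tall, standing by the turntable, z up
- jar_b_mid (a point): Bystander: middle of a second jam jar of the same size, z up
- spare_roll_mid (a point): Bystander: middle of a spare label roll lying flat, 96 mm across, 25 mm tall, z up
- lid_tray: Bystander: white open tray of brass jar lids, 130 x 190 x 45 mm tall; origin at the centre of its underside, z up

How it is judged (in metres and radians):
On the way:
1. the platter is stopped with its tight spot at the brake shoe, the brake still as it was found (shoe push over 4 N) (contact force between platter and brake above 4 N and value of joint brake_turn below 0.3 rad and velocity of joint platter_turn between -0.08 and 0.08 rad/s), for 0.3 s.
At the end, for the whole second after the job is handed in: The platter stands at rest with its tight spot at the shoe, and the shoe pushes on it lightly, with 0.1 to 3 N, because the brake knob was backed off (to more than 0.7 rad), not because the platter was turned off the spot (contact force between platter and brake between 0.1 and 3 N and value of joint brake_turn above 0.7 rad and velocity of joint platter_turn between -0.08 and 0.08 rad/s); the robot touches nothing.
It fails at once if the brake is tightened until the shoe pushes with more than 11 N (contact force between platter and brake above 11 N).
It fails at once if the platter is spun faster than 3 rad/s (velocity of joint platter_turn above 3 rad/s or velocity of joint platter_turn below -3 rad/s).
It fails at once if a jar, the spare roll or the lid tray is shifted by more than 3 cm or tipped (distance of any of jar_a_mid, jar_b_mid, spare_roll_mid, lid_tray from where it was at the start of the episode above 0.03 m or angle between any of jar_a_mid, jar_b_mid, spare_roll_mid, lid_tray's own z axis and vertical above 0.35 rad).
It also fails if it takes over 72 s, if anything falls off the work surface, if the arm or the gripper's body presses on something with over 40 N, if the wrist force passes 120 N, or if a joint passes its speed limit or range.

ROBOT

A 6-joint arm with a two-finger parallel gripper is mounted at the origin on the work surface. World frame = base frame: x ahead of the robot, y to its left, z up, the work surface at z = 0. Lengths are in mm, angles in rad, forces in N, time in s.
With the tool pointing down it reaches from about 350 to 875 mm from the base axis. Payload 4.2 kg.
Tool frame: the origin (TCP) lies midway between the tips of the shut fingers; the grasp point (between the pads) lies 19 mm behind it; y points along the fingers, x is the direction in which the jaws open and shut, and the axes are right-handed (so a half turn about y gives the same grasp; the last joint's range is limited). The gripper opens to 85 mm and grips with 20 to 120 N. Pads are 22 mm wide; open, the fingers measure 114 mm over their backs; the gripper's body (76 mm by 85 mm) begins 54 mm behind the grasp point. The pads swing forward as they close: fully open they stand 13 mm farther back than shut.
Start: joints at [-0.975, 0.385, 0.008, 0, -1.194, -0.259], TCP at [206.558, -589.859, 231.312] pointing down, gripper open.
Joint ranges: [-3.14, 3.14], [-1.21, 2.06], [-1.07, 1.41], [-3.16, 2.05], [-2.99, -0.16], [-3.1, 3.1]. Speed limits (rad/s): [2.79, 2.79, 3.14, 3.14, 3.14, 3.14].

INTERFACE

Orientations are given as a unit quaternion [x, y, z, w].
In Python, from bench import read_state, get_image, job_done gives the robot as it stands.
- The arm moves only by the tool play_rows, never from a script. Its argument "series" is a list of rows, each a list of 7 numbers: the shift along the tool's x, y, z in m, then the turn, a rotation vector about the tool's x, y, z in rad, then the finger opening in m, from 0 to 0.0854. In form: [[x, y, z, wx, wy, wz, claw], ...]. A call has 1 to 10 rows; each row shifts and turns the pose as measured when the row begins, along the tool's axes as they then stand; what a row does not reach is not made up. A row lasts 1/10 s, in which the tool goes at most 50 mm and 8.59 degrees, less where a joint would pass 70% of its speed; a pose out of reach is approached as far as the arm can. A call with a gripper value outside its range is refused whole. The fingers move at their own pace and stop on an object; the grip force is fixed at half the most. Time passes only in rows, so rows that do not move let the fingers close. It gives the time, the measured TCP pose, the force and the opening at its end, in the units of the state.
- read_state(): the state, without advancing time (a new reading comes with each control period).
- get_image(name): name is "side" or "top" or "wrist"; returns a dict with "color" (384x512x3 uint8, red, green, blue), "intrinsics" (3x3 intrinsics, pixels), "origin" and "orientation" of the camera in the world. Camera axes: x right, y down, z forward; pixel columns grow to the right and rows downward; lengths in mm; the calibration is good to about 2 mm. The wrist camera is an equidistant fisheye: a pixel r from the principal point sees the ray r / f radians off the axis. A picture is of the moment at which its call begins. There is no depth.
- job_done(): hands the job in, once; it reports no verdict.
The state is a dict: "clock": time; "joints": joint angles; "joint_vel": joint speeds; "joint_efforts": joint torques, N m; "position": TCP position; "ee_rot": TCP orientation; "contact_force": force on the tool from outside, world axes, zero at the start; "wrist_torque": the same for the moment, N m; "gripper_width": finger opening in mm.
Only numpy, scipy, OpenCV 4.12 (cv2) and the standard library are available. Lean on these libraries where they do the work, as an engineer would, in place of code of your own. Each camera call takes 0.05 s, during which the arm holds its last target. There are 200 camera calls.

## Working session

There is one attempt and no reset: what is moved stays moved. The work goes in short steps, Python scripts to look and compute and a tool call to move; the robot and the scene stay as the last step left them, time stands still between calls to the robot, and variables do not carry over. Pictures are saved under pics/ and viewed, about 8 in all and at most 12, crops included, and the job is handed in when it is done.

Besides the shell and the picture viewer there is one more tool, called after "Call:" by a JSON object that holds its "method" and its "body". play_rows: Moves the arm, as the interface text tells. Its arguments: {"type":"object","properties":{"series":{"type":"array","items":{"type":"array","items":{"type":"number"}}}},"required":["series"]}

```bash
mkdir -p pics
cat > h.py <<'E'
import numpy as np, cv2
from scipy.spatial.transform import Rotation as R
from bench import read_state,get_image,job_done
def ray(im,u,v):
    K=np.array(im["intrinsics"]); d=np.linalg.inv(K)@[u,v,1]
    return np.array(im["origin"]),R.from_quat(im["orientation"]).as_matrix()@d
def at(im,u,v,z):
    o,d=ray(im,u,v); return o+d*(z-o[2])/d[2]
def proj(im,p):
    q=R.from_quat(im["orientation"]).as_matrix().T@(np.array(p)-im["origin"]); q=np.array(im["intrinsics"])@q; return q[:2]/q[2]
E
python3 - <<'E'
from h import *
s=read_state(); print(s)
for n in("top","side"):
    im=get_image(n); print(n,im["intrinsics"],im["origin"],im["orientation"])
    np.save(n+".npy",im,allow_pickle=True); cv2.imwrite(f"pics/{n}0.png",cv2.resize(im["color"][:,:,::-1],None,fx=1.5,fy=1.5))
E
```

```text
{'clock': 0.0, 'joints': array([-9.75373303e-01,  3.85575314e-01,  6.61837026e-03, -5.06096211e-04,
       -1.19401791e+00, -2.58630199e-01]), 'joint_vel': array([ 0.0001837 , -0.00140934,  0.00046209, -0.0004686 , -0.0009749 ,
        0.0003246 ]), 'joint_efforts': array([-1.70329713e-05, -3.92285657e+01,  1.88404298e+01,  4.18599442e+00,
       -4.51949338e-03, -1.79186287e-06]), 'position': array([ 206.37821393, -589.31518188,  230.20630395]), 'ee_rot': array([ 0.4085172 ,  0.57711557, -0.57626377, -0.40984312]), 'contact_force': array([0.35142682, 0.07789589, 0.52883971]), 'wrist_torque': array([-0.01195533,  0.00578449, -0.01267506]), 'gripper_width': 85.52899647546833}
top [[405.7580738    0.         254.39090492]
 [  0.         405.7580738  191.47394576]
 [  0.           0.           1.        ]] [ 371.98795332   98.64098496 1278.20412085] [ 0.70814307 -0.69971923  0.07122324 -0.06207768]
side [[384.50869226   0.         252.01113469]
 [  0.         384.50869226 189.00062469]
 [  0.           0.           1.        ]] [ 302.4432673   841.02618973 1041.05062816] [-0.196951    0.91416388 -0.34824629  0.06510938]
```

View pics/top0.png

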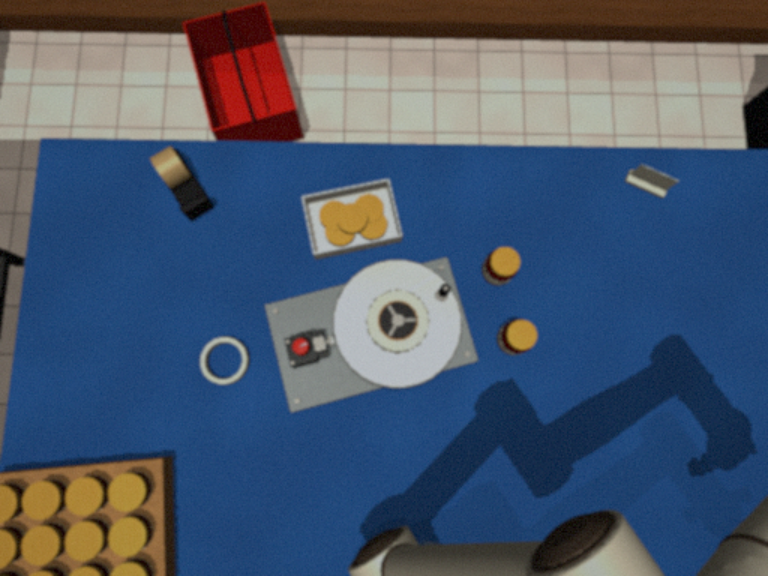

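View pics/side0.png

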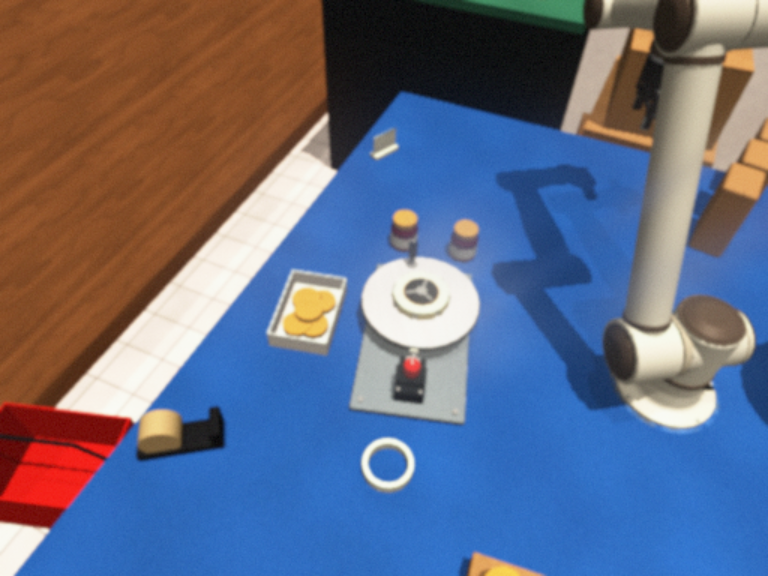

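Top picture (1.5x scale) shows the platter centre at about (398,323), the crank grip at (444,291), the red knob at (301,346), the jars at (502,265) and (519,336), and the tray above. The side view agrees. Next I measure these points.

Run:
```python
from h import *
T=np.load("top.npy",allow_pickle=True).item(); S=np.load("side.npy",allow_pickle=True).item()
def blob(m,near):
    n,l,st,c=cv2.connectedComponentsWithStats(m.astype(np.uint8)); 
    k=[i for i in range(1,n) if st[i,4]>4]; i=min(k,key=lambda i:np.hypot(*(c[i]-near))); return c[i],st[i],l==i
def tri(a,b):
    (o1,d1),(o2,d2)=a,b; d1=d1/np.linalg.norm(d1);d2=d2/np.linalg.norm(d2)
    t=np.linalg.lstsq(np.c_[d1,-d2],o2-o1,rcond=None)[0]; p,q=o1+t[0]*d1,o2+t[1]*d2; return (p+q)/2,np.linalg.norm(p-q)
K={}
for n,im,pn,kn,gn in(("top",T,(265,215),(201,231),(296,194)),("side",S,(280,201),(275,244),(275,168))):
    c=im["color"].astype(int); r,g,b=c[...,0],c[...,1],c[...,2]
    kc,st,_=blob((r>120)&(g<80)&(b<80),kn); print(n,"knob",kc,st)
    m=(c.min(2)>175); 
    pc,st,mm=blob(m,pn); cnt=max(cv2.findContours(mm.astype(np.uint8),0,1)[0],key=len); h=cv2.convexHull(cnt)
    e=cv2.fitEllipse(h); print(" platter",e,st, "centre z75",at(im,*e[0],75))
    w=np.zeros_like(r,bool); w[gn[1]-14:gn[1]+14,gn[0]-10:gn[0]+10]=1
    gc,st,_=blob((c.max(2)<75)&w,gn); print(" grip",gc,st, at(im,*gc,125))
    K[n]=(ray(im,*kc),ray(im,*gc)); print(" knob94/104",at(im,*kc,94)[:2],at(im,*kc,104)[:2])
print("knob tri",tri(K["top"][0],K["side"][0])); print("grip tri",tri(K["top"][1],K["side"][1]))
for u,v in((502,265),(519,336)): print("jar lid",at(T,u/1.5,v/1.5,88))
a=cv2.resize(T["color"][140:270,170:370,::-1],None,fx=4,fy=4,interpolation=2); cv2.imwrite("pics/c.png",a)
```

```text
top knob [199.12162162 230.67567568] [195 225  10  11  74]
 platter ((264.344482421875, 215.3307647705078), (82.00867462158203, 82.73291015625), 107.483642578125) [ 223  175   83   82 3802] centre z75 [529.84942061  53.74197056  75.        ]
 grip [295.41666667 194.29166667] [293 191   7   7  24] [585.71281546 -33.98092088 125.        ]
 knob94/104 [479.99731833 244.18831235] [479.08523432 242.95923938]
side knob [274.2        245.49333333] [269 241  12  10  75]
 platter ((279.96136474609375, 201.23764038085938), (61.09265899658203, 78.08100128173828), 96.18834686279297) [ 241  171   79   64 3233] centre z75 [528.34964299  63.27095471  75.        ]Traceback (most recent call last):
  File "<stdin>", line 17, in <module>
  File "<stdin>", line 5, in blob
ValueError: min() iterable argument is empty
```

```bash
cat > m.py <<'E'
from h import *
from scipy.optimize import least_squares
T=np.load("top.npy",allow_pickle=True).item(); S=np.load("side.npy",allow_pickle=True).item()
# platter rim: radial edge search in top image, fit centre with known radius 130 at z=75
def rim(im,c0,z=75):
    g=cv2.cvtColor(im["color"],cv2.COLOR_RGB2GRAY).astype(np.float32); pts=[]
    for a in np.arange(0,2*np.pi,.05):
        rr=np.arange(110,150,.5); P=np.array([proj(im,[c0[0]+r*np.cos(a),c0[1]+r*np.sin(a),z]) for r in rr],np.float32)
        v=cv2.remap(g,P[None,:,0],P[None,:,1],1)[0]; v=cv2.GaussianBlur(v[None],(9,1),0)[0]; k=np.argmin(np.gradient(v)); r=rr[k]
        pts.append([c0[0]+r*np.cos(a),c0[1]+r*np.sin(a)])
    pts=np.array(pts); s=least_squares(lambda q:np.hypot(*(pts-q[:2]).T)-q[2],[*c0,130],loss="soft_l1",f_scale=2); return s.x
print("rim top",rim(T,[530,55]),"side",rim(S,[530,55]))
ks={"top":(199.12,230.68),"side":(274.2,245.49)}
(o1,d1),(o2,d2)=ray(T,*ks["top"]),ray(S,*ks["side"]); t=np.linalg.lstsq(np.c_[d1,-d2],o2-o1,rcond=None)[0]; print("knob",o1+t[0]*d1,o2+t[1]*d2)
print("grip proj side z99,125,147",[proj(S,[585.7,-34,z]).round(1) for z in(99,125,147)])
for u,v in((502,265),(519,336)): print("jar",at(T,u/1.5,v/1.5,88))
a=cv2.resize(T["color"][165:265,180:330,::-1],None,fx=4,fy=4,interpolation=2)
b=cv2.resize(S["color"][140:215,200:350,::-1],None,fx=4,fy=4,interpolation=2); cv2.imwrite("pics/c.png",np.vstack([a,b])[:600])
E
python3 m.py
```

```text
rim top [532.64733812  53.3524495  127.07940083] side [532.0486157   54.84879277 128.96605488]
knob [479.73762174 243.85960283  96.70901954] [478.14708486 243.65992872  96.53942406]
grip proj side z99,125,147 [array([275.1, 171.4]), array([275.6, 166. ]), array([276. , 161.3])]
jar [ 648.19600372 -157.24309551   88.        ]
jar [ 505.39482395 -186.97583837   88.        ]
```

View pics/c.png

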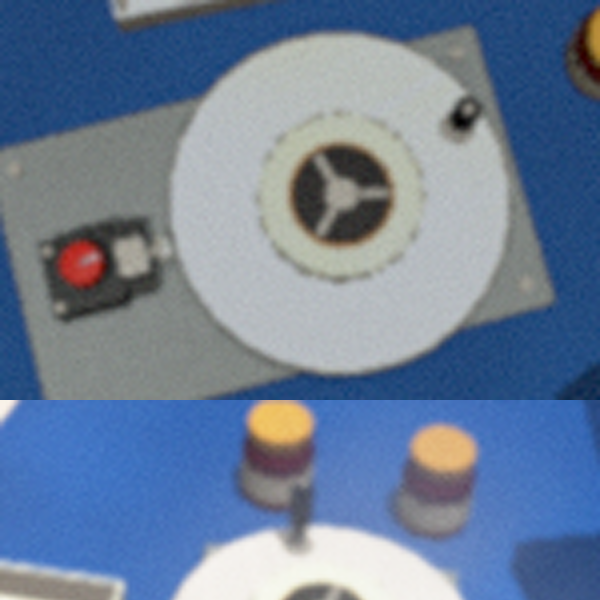

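The crop shows the grip at about (463,117), leaning to (468,105) at its top, the knob at (82,263) with its pale pointer, and the platter centre at (340,200). All the sizes check: grip radius 103 mm against 105, knob 197 mm against 195. Now I work out the approach move.

```bash
cat >> h.py <<'E'
def go(p,yaw=None,s=None):
    "tool-frame shift to world point p (mm); turn about tool y to bring jaw axis to world yaw"
    s=s or read_state(); M=R.from_quat(s["ee_rot"]).as_matrix()
    d=M.T@(np.array(p)-s["position"])/1000
    tilt=np.arctan2(*M[:2,1]), M[2,1]
    y0=np.arctan2(M[1,0],M[0,0]); w=None if yaw is None else -((yaw-y0+np.pi/2)%np.pi-np.pi/2)
    print("tool shift m",d.round(4),"turn_y",w,"| pos",np.round(s["position"],1),"yaw",round(y0,3),"down",M[:,1].round(4),"F",np.round(s["contact_force"],1),"w",round(s["gripper_width"],1),"t",round(s["clock"],2))
E
python3 -c "
from h import *
go([586,-35,200],yaw=np.deg2rad(15.6)); print(R.from_quat(read_state()['ee_rot']).as_matrix().round(3))"
```

```text
tool shift m [ 0.3978  0.031  -0.5414] turn_y -1.5063985741655173 | pos [ 206.4 -589.4  230.4] yaw 1.907 down [-7.0e-04  1.8e-03 -1.0e+00] F [ 0.6  0.2 -0.2] w 85.4 t 0.1
[[-0.33  -0.001 -0.944]
 [ 0.944  0.002 -0.33 ]
 [ 0.002 -1.     0.   ]]
```

Call:
{"method": "play_rows", "body": {"series": [[0.028, 0.002, -0.038, 0, 0, 0, 0.06], [0.028, 0.002, -0.038, 0, 0, 0, 0.06], [0.028, 0.002, -0.038, 0, 0, 0, 0.06], [0.028, 0.002, -0.038, 0, 0, 0, 0.06], [0.028, 0.002, -0.038, 0, 0, 0, 0.06], [0.028, 0.002, -0.038, 0, 0, 0, 0.06], [0.028, 0.002, -0.038, 0, 0, 0, 0.06], [0.028, 0.002, -0.038, 0, 0, 0, 0.06], [0.028, 0.002, -0.038, 0, 0, 0, 0.06], [0.028, 0.002, -0.038, 0, 0, 0, 0.06]]}}

```text
clock: 1.1
position: [478.0, -189.3, 205.2]
ee_rot: [0.41, 0.575, -0.574, -0.416]
contact_force: [0.9, 0.3, 0.6]
gripper_width: 59.8
```

```bash
python3 -c "
from h import *
go([586,-35,200])"
```

```text
tool shift m [ 0.1118  0.0055 -0.1516] turn_y None | pos [ 478.  -189.3  205.2] yaw 1.895 down [-0.0065  0.0064 -1.    ] F [0.9 0.3 0.6] w 59.8 t 1.1
```

Call:
{"method": "play_rows", "body": {"series": [[0.028, 0.001, -0.038, 0, 0, 0, 0.06], [0.028, 0.001, -0.038, 0, 0, 0, 0.06], [0.028, 0.001, -0.038, 0, 0, 0, 0.06], [0.02, 0.001, -0.026, 0, 0, 0, 0.06], [0.008, 0.001, -0.012, 0, 0, 0, 0.06], [0, 0, 0, 0, 0, 0, 0.06], [0, 0, 0, 0, 0, 0, 0.06]]}}

```text
clock: 1.8
position: [589.9, -22.3, 196.6]
ee_rot: [-0.406, -0.575, 0.577, 0.415]
contact_force: [0.3, 0.3, 0.2]
gripper_width: 60.1
```

Run:
```python
from h import *
go([586,-35,108])
im=get_image("wrist"); 
print(im["intrinsics"],im["origin"])
q=R.from_quat(im["orientation"]).as_matrix().T@(np.array([586,-35,147.])-im["origin"]); th=np.arctan2(np.hypot(q[0],q[1]),q[2]); K=np.array(im["intrinsics"])
print("expected grip top px",K[:2,2]+K[0,0]*th*q[:2]/np.hypot(q[0],q[1]))
cv2.imwrite("pics/w1.png",im["color"][:,:,::-1])
```

```text
tool shift m [-0.0117  0.0885  0.0069] turn_y None | pos [589.9 -22.3 196.6] yaw 1.903 down [-0.0126  0.0063 -0.9999] F [0.3 0.3 0.2] w 60.1 t 1.8
[[297.31863964   0.         260.9831655 ]
 [  0.         297.31863964 191.7682496 ]
 [  0.           0.           1.        ]] [522.60249379 -47.09790781 341.03866333]
expected grip top px [244.3585413  202.52531677]
```

View pics/w1.png

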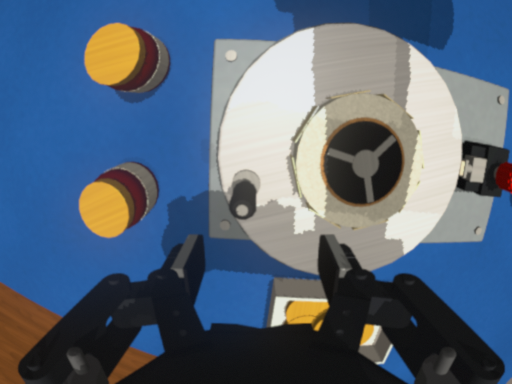

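The wrist view shows the grip's top at about (241,208), roughly 3–4 mm from the estimate, so I use (588,-35). I descend with the fingers at 60 mm and then close.

Call:
{"method": "play_rows", "body": {"series": [[-0.006, 0.005, 0.003, 0, 0, 0, 0.06], [-0.006, 0.01, 0.003, 0, 0, 0, 0.06], [0, 0.02, 0, 0, 0, 0, 0.06], [0, 0.02, 0, 0, 0, 0, 0.06], [0, 0.02, 0, 0, 0, 0, 0.06], [0, 0.01, 0, 0, 0, 0, 0.06], [0, 0, 0, 0, 0, 0, 0.06], [0, 0, 0, 0, 0, 0, 0.06]]}}

```text
clock: 2.65
position: [582.0, -46.3, 107.6]
ee_rot: [-0.409, -0.572, 0.574, 0.419]
contact_force: [0.3, 0.8, 0.2]
gripper_width: 60.1
```

Run:
```python
from h import *
go([588,-35,108])
```

```text
tool shift m [ 0.0089 -0.0004 -0.0092] turn_y None | pos [582.  -46.3 107.6] yaw 1.89 down [-0.0133  0.0063 -0.9999] F [0.3 0.8 0.2] w 60.1 t 2.65
```

Call:
{"method": "play_rows", "body": {"series": [[0.006, 0, -0.006, 0, 0, 0, 0.06], [0, 0, 0, 0, 0, 0, 0.06], [0, 0, 0, 0, 0, 0, 0.06]]}}

```text
clock: 2.95
position: [587.7, -38.2, 110.0]
ee_rot: [0.41, 0.573, -0.573, -0.418]
contact_force: [-0.7, 0.3, -0.2]
gripper_width: 60.2
```

Run:
```python
from h import *
go([588,-35,108])
im=get_image("wrist"); cv2.imwrite("pics/w2.png",im["color"][100:,:,::-1])
```

```text
tool shift m [ 0.003   0.002  -0.0013] turn_y None | pos [587.7 -38.2 110. ] yaw 1.89 down [-0.0085  0.0068 -0.9999] F [-0.7  0.3 -0.2] w 60.2 t 2.95
```

View pics/w2.png

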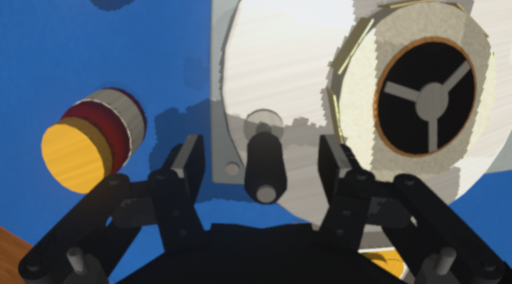

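The grip stands between the open fingers (about (265,165), fingers at columns 200 and 320), so I close.

Call:
{"method": "play_rows", "body": {"series": [[0, 0, 0, 0, 0, 0, 0.03], [0, 0, 0, 0, 0, 0, 0.012], [0, 0, 0, 0, 0, 0, 0.012], [0, 0, 0, 0, 0, 0, 0.012], [0, 0, 0, 0, 0, 0, 0.012], [0, 0, 0, 0, 0, 0, 0.012]]}}

```text
clock: 3.6
position: [587.5, -36.8, 111.3]
ee_rot: [0.41, 0.574, -0.573, -0.418]
contact_force: [-0.6, -0.2, 0.6]
gripper_width: 19.0
```

```bash
cat >> h.py <<'E'
C=np.array([532.,54.])
def circ(step_mm,n=10,dirn=1,gain=1.,r=None,C=C):
    "plan n rows along the crank circle, correcting z to 110; prints angle, tangential/radial force and rows in mm"
    s=read_state(); p=s["position"]; M=R.from_quat(s["ee_rot"]).as_matrix(); v=p[:2]-C; a=np.arctan2(v[1],v[0]); F=s["contact_force"]
    t=np.array([-np.sin(a),np.cos(a)])
    print("t %.2f ang %.1f r %.1f z %.1f | Ftan %.2f Frad %.2f Fz %.2f w %.1f down %s pos %s"%(s["clock"],np.degrees(a)%360,np.hypot(*v),p[2],F[:2]@t,F[:2]@v/np.hypot(*v),F[2],s["gripper_width"],M[:2,1].round(3),p.round(1)))
    r=r or np.hypot(*v); b=a+dirn*np.arange(n+1)*step_mm/105
    P=np.c_[C[0]+r*np.cos(b),C[1]+r*np.sin(b),np.full(n+1,p[2])]; D=np.diff(P,axis=0)*gain; D[:,2]=0
    print([[round(float(x)/1000,4) for x in M.T@d] for d in D])
E
python3 -c "
from h import *
circ(5)"
```

```text
t 3.60 ang 301.4 r 106.4 z 111.3 | Ftan -0.59 Frad -0.14 Fz 0.56 w 19.0 down [-0.008  0.008] pos [587.5 -36.8 111.3]
[[0.0013, -0.0, -0.0049], [0.0015, -0.0, -0.0048], [0.0017, -0.0, -0.0048], [0.0019, -0.0, -0.0047], [0.0022, -0.0, -0.0046], [0.0024, 0.0, -0.0045], [0.0026, 0.0, -0.0044], [0.0028, 0.0, -0.0042], [0.003, 0.0, -0.0041], [0.0032, 0.0, -0.0039]]
```

Call:
{"method": "play_rows", "body": {"series": [[0.0013, 0, -0.0049, 0, 0, 0, 0.012], [0.0015, 0, -0.0048, 0, 0, 0, 0.012], [0.0017, 0, -0.0048, 0, 0, 0, 0.012], [0.0019, 0, -0.0047, 0, 0, 0, 0.012], [0.0022, 0, -0.0046, 0, 0, 0, 0.012], [0.0024, 0, -0.0045, 0, 0, 0, 0.012], [0.0026, 0, -0.0044, 0, 0, 0, 0.012], [0.0028, 0, -0.0042, 0, 0, 0, 0.012], [0.003, 0, -0.0041, 0, 0, 0, 0.012], [0.0032, 0, -0.0039, 0, 0, 0, 0.012]]}}

```text
clock: 4.6
position: [624.3, 2.1, 111.3]
ee_rot: [-0.409, -0.573, 0.574, 0.419]
contact_force: [-2.5, 2.0, 2.5]
gripper_width: 18.4
```

```bash
python3 -c "
from h import *
circ(6)"
```

```text
t 4.60 ang 330.6 r 105.9 z 111.3 | Ftan 0.51 Frad -3.11 Fz 2.52 w 18.4 down [-0.012  0.008] pos [624.3   2.1 111.3]
[[0.0042, 0.0, -0.0044], [0.0044, 0.0, -0.0041], [0.0047, 0.0, -0.0039], [0.0049, 0.0, -0.0036], [0.0051, 0.0, -0.0033], [0.0053, 0.0, -0.003], [0.0054, 0.0, -0.0027], [0.0056, 0.0, -0.0024], [0.0057, 0.0, -0.0021], [0.0058, 0.0001, -0.0017]]
```

Call:
{"method": "play_rows", "body": {"series": [[0.0042, 0, -0.0044, 0, 0, 0, 0.012], [0.0044, 0, -0.0041, 0, 0, 0, 0.012], [0.0047, 0, -0.0039, 0, 0, 0, 0.012], [0.0049, 0, -0.0036, 0, 0, 0, 0.012], [0.0051, 0, -0.0033, 0, 0, 0, 0.012], [0.0053, 0, -0.003, 0, 0, 0, 0.012], [0.0054, 0, -0.0027, 0, 0, 0, 0.012], [0.0056, 0, -0.0024, 0, 0, 0, 0.012], [0.0057, 0, -0.0021, 0, 0, 0, 0.012], [0.0058, 0, -0.0017, 0, 0, 0, 0.012]]}}

```text
clock: 5.6
position: [636.5, 64.0, 111.3]
ee_rot: [-0.408, -0.571, 0.575, 0.42]
contact_force: [-4.5, -0.4, 3.0]
gripper_width: 18.7
```

```bash
python3 -c "
from h import *
circ(5)"
```

```text
t 5.60 ang 5.5 r 105.0 z 111.3 | Ftan 0.01 Frad -4.56 Fz 2.99 w 18.7 down [-0.018  0.005] pos [636.5  64.  111.3]
[[0.0049, 0.0, -0.001], [0.0049, 0.0, -0.0008], [0.005, 0.0, -0.0005], [0.005, 0.0001, -0.0003], [0.005, 0.0001, -0.0001], [0.005, 0.0001, 0.0002], [0.005, 0.0001, 0.0004], [0.005, 0.0001, 0.0007], [0.0049, 0.0001, 0.0009], [0.0049, 0.0001, 0.0011]]
```

Call:
{"method": "play_rows", "body": {"series": [[0.0049, 0, 0, 0, 0, 0, 0.012], [0.0049, 0, -0.0003, 0, 0, 0, 0.012], [0.005, 0, -0.0003, 0, 0, 0, 0.012], [0.005, 0, -0.0002, 0, 0, 0, 0.012], [0.005, 0, 0, 0, 0, 0, 0.012], [0.005, 0, 0.0002, 0, 0, 0, 0.012], [0.005, 0, 0.0004, 0, 0, 0, 0.012], [0.005, 0, 0.0007, 0, 0, 0, 0.012], [0.0049, 0, 0.0009, 0, 0, 0, 0.012], [0.0049, 0, 0.0011, 0, 0, 0, 0.012]]}}

```text
clock: 6.6
position: [617.7, 113.3, 111.4]
ee_rot: [-0.408, -0.571, 0.575, 0.42]
contact_force: [-2.2, -3.1, 1.7]
gripper_width: 18.7
```

```bash
python3 -c "
from h import *
circ(5)"
```

```text
t 6.60 ang 34.7 r 104.2 z 111.4 | Ftan -1.31 Frad -3.55 Fz 1.73 w 18.7 down [-0.017  0.004] pos [617.7 113.3 111.4]
[[0.0047, 0.0001, 0.0015], [0.0046, 0.0001, 0.0017], [0.0046, 0.0001, 0.002], [0.0045, 0.0001, 0.0022], [0.0044, 0.0001, 0.0024], [0.0042, 0.0001, 0.0026], [0.0041, 0.0001, 0.0028], [0.004, 0.0001, 0.003], [0.0038, 0.0001, 0.0032], [0.0037, 0.0001, 0.0033]]
```

Call:
{"method": "play_rows", "body": {"series": [[0.0045, 0, 0.0023, 0, 0, 0, 0.012], [0.0046, 0, 0.002, 0, 0, 0, 0.012], [0.0046, 0, 0.002, 0, 0, 0, 0.012], [0.0045, 0, 0.0022, 0, 0, 0, 0.012], [0.0044, 0, 0.0024, 0, 0, 0, 0.012], [0.0042, 0, 0.0026, 0, 0, 0, 0.012], [0.0041, 0, 0.0028, 0, 0, 0, 0.012], [0.004, 0, 0.003, 0, 0, 0, 0.012], [0.0038, 0, 0.0032, 0, 0, 0, 0.012], [0.0037, 0, 0.0033, 0, 0, 0, 0.012]]}}

```text
clock: 7.6
position: [577.8, 147.1, 111.3]
ee_rot: [-0.409, -0.571, 0.575, 0.419]
contact_force: [1.7, -5.9, -0.9]
gripper_width: 18.5
```

```bash
python3 -c "
from h import *
circ(5)"
```

```text
t 7.60 ang 63.8 r 103.8 z 111.3 | Ftan -4.07 Frad -4.52 Fz -0.90 w 18.5 down [-0.015  0.003] pos [577.8 147.1 111.3]
[[0.0034, 0.0001, 0.0036], [0.0032, 0.0001, 0.0038], [0.003, 0.0001, 0.0039], [0.0028, 0.0001, 0.0041], [0.0026, 0.0001, 0.0042], [0.0024, 0.0001, 0.0043], [0.0022, 0.0001, 0.0044], [0.002, 0.0001, 0.0045], [0.0018, 0.0001, 0.0046], [0.0016, 0.0001, 0.0047]]
```

Run:
```python
from h import *
from scipy.optimize import least_squares
P=np.array([(587.5,-36.8),(624.3,2.1),(636.5,64),(617.7,113.3),(577.8,147.1)])
s=least_squares(lambda q:np.hypot(*(P-q).T)-105.3,[532,54]); print(s.x,s.fun)
circ(3,C=s.x,r=105)
```

```text
[531.78089308  52.4517221 ] [-0.08360977  0.0331907   0.05394666 -0.01654519 -0.05716313]
t 7.60 ang 64.1 r 105.3 z 111.3 | Ftan -4.05 Frad -4.54 Fz -0.90 w 18.5 down [-0.015  0.003] pos [577.8 147.1 111.3]
[[0.0021, 0.0, 0.0022], [0.002, 0.0, 0.0022], [0.0019, 0.0, 0.0023], [0.0019, 0.0, 0.0023], [0.0018, 0.0, 0.0024], [0.0017, 0.0, 0.0025], [0.0017, 0.0, 0.0025], [0.0016, 0.0, 0.0025], [0.0015, 0.0, 0.0026], [0.0014, 0.0, 0.0026]]
```

Call:
{"method": "play_rows", "body": {"series": [[0.0018, 0, 0.0026, 0, 0, 0, 0.012], [0.002, 0, 0.0022, 0, 0, 0, 0.012], [0.0019, 0, 0.0023, 0, 0, 0, 0.012], [0.0019, 0, 0.0023, 0, 0, 0, 0.012], [0.0018, 0, 0.0024, 0, 0, 0, 0.012]]}}

```text
clock: 8.1
position: [565.9, 152.0, 111.3]
ee_rot: [-0.411, -0.572, 0.574, 0.417]
contact_force: [3.9, -5.7, -3.1]
gripper_width: 18.8
```

```bash
sed -i 's/^C=.*/C=np.array([531.8,52.45])/' h.py; python3 -c "
from h import *
circ(3,5,r=105)"
```

```text
t 8.10 ang 71.1 r 105.2 z 111.3 | Ftan -5.52 Frad -4.18 Fz -3.10 w 18.8 down [-0.009  0.003] pos [565.9 152.  111.3]
[[0.0018, 0.0, 0.0024], [0.0017, 0.0, 0.0025], [0.0016, 0.0, 0.0025], [0.0016, 0.0, 0.0026], [0.0015, 0.0, 0.0026]]
```

Call:
{"method": "play_rows", "body": {"series": [[0.0015, 0, 0.0028, 0, 0, 0, 0.012], [0.0016, 0, 0.0025, 0, 0, 0, 0.012], [0.0016, 0, 0.0025, 0, 0, 0, 0.012], [0.0016, 0, 0.0026, 0, 0, 0, 0.012]]}}

```text
clock: 8.5
position: [557.4, 154.5, 111.3]
ee_rot: [0.414, 0.574, -0.572, -0.415]
contact_force: [5.3, -6.1, -2.5]
gripper_width: 18.8
```

```bash
python3 -c "
from h import *
circ(3,5,r=105)"
```

```text
t 8.50 ang 75.9 r 105.2 z 111.3 | Ftan -6.62 Frad -4.61 Fz -2.47 w 18.8 down [-0.001  0.004] pos [557.4 154.5 111.3]
[[0.0016, 0.0, 0.0026], [0.0015, 0.0, 0.0026], [0.0014, 0.0, 0.0026], [0.0013, 0.0, 0.0027], [0.0013, 0.0, 0.0027]]
```

Call:
{"method": "play_rows", "body": {"series": [[0.0013, 0, 0.0028, 0, 0, 0, 0.012], [0.0015, 0, 0.0026, 0, 0, 0, 0.012], [0.0014, 0, 0.0026, 0, 0, 0, 0.012], [0.0013, 0, 0.0027, 0, 0, 0, 0.012]]}}

```text
clock: 8.9
position: [549.1, 156.3, 111.3]
ee_rot: [0.416, 0.576, -0.57, -0.413]
contact_force: [4.7, -5.0, -3.1]
gripper_width: 18.8
```

```bash
python3 -c "
from h import *
circ(3,5,r=105)"
```

```text
t 8.90 ang 80.5 r 105.3 z 111.3 | Ftan -5.44 Frad -4.20 Fz -3.06 w 18.8 down [0.007 0.004] pos [549.1 156.3 111.3]
[[0.0014, -0.0, 0.0027], [0.0013, -0.0, 0.0027], [0.0012, -0.0, 0.0027], [0.0011, -0.0, 0.0028], [0.001, -0.0, 0.0028]]
```

Call:
{"method": "play_rows", "body": {"series": [[0.0011, 0, 0.0029, 0, 0, 0, 0.012], [0.0013, 0, 0.0027, 0, 0, 0, 0.012], [0.0012, 0, 0.0027, 0, 0, 0, 0.012], [0.0011, 0, 0.0028, 0, 0, 0, 0.012]]}}

```text
clock: 9.3
position: [540.5, 157.3, 111.3]
ee_rot: [0.418, 0.577, -0.568, -0.412]
contact_force: [4.3, -4.4, -2.9]
gripper_width: 18.6
```

```bash
python3 -c "
from h import *
circ(3,5,r=105)"
```

```text
t 9.30 ang 85.3 r 105.2 z 111.3 | Ftan -4.64 Frad -4.06 Fz -2.87 w 18.6 down [0.014 0.005] pos [540.5 157.3 111.3]
[[0.0011, -0.0, 0.0028], [0.001, -0.0, 0.0028], [0.001, -0.0, 0.0028], [0.0009, -0.0, 0.0029], [0.0008, -0.0, 0.0029]]
```

Call:
{"method": "play_rows", "body": {"series": [[0.0009, 0, 0.0029, 0, 0, 0, 0.012], [0.001, 0, 0.0028, 0, 0, 0, 0.012], [0.001, 0, 0.0028, 0, 0, 0, 0.012], [0.0009, 0, 0.0029, 0, 0, 0, 0.012]]}}

```text
clock: 9.7
position: [531.3, 157.6, 111.2]
ee_rot: [0.419, 0.578, -0.567, -0.411]
contact_force: [4.1, -4.3, -1.6]
gripper_width: 18.7
```

```bash
python3 -c "
from h import *
circ(3,5,r=105)"
```

```text
t 9.70 ang 90.3 r 105.2 z 111.2 | Ftan -4.09 Frad -4.34 Fz -1.61 w 18.7 down [0.02  0.006] pos [531.3 157.6 111.2]
[[0.0009, -0.0001, 0.0029], [0.0008, -0.0001, 0.0029], [0.0007, -0.0001, 0.0029], [0.0006, -0.0001, 0.0029], [0.0005, -0.0001, 0.0029]]
```

Call:
{"method": "play_rows", "body": {"series": [[0.0007, 0, 0.003, 0, 0, 0, 0.012], [0.0008, 0, 0.0029, 0, 0, 0, 0.012], [0.0007, 0, 0.0029, 0, 0, 0, 0.012], [0.0006, 0, 0.0029, 0, 0, 0, 0.012], [0.0005, 0, 0.0029, 0, 0, 0, 0.012]]}}

```text
clock: 10.2
position: [518.4, 156.7, 111.2]
ee_rot: [0.421, 0.579, -0.565, -0.41]
contact_force: [3.7, -4.3, -1.6]
gripper_width: 18.4
```

```bash
python3 -c "
from h import *
circ(3,5,r=105)"
```

```text
t 10.20 ang 97.3 r 105.2 z 111.2 | Ftan -3.08 Frad -4.77 Fz -1.56 w 18.4 down [0.024 0.007] pos [518.4 156.7 111.2]
[[0.0005, -0.0001, 0.003], [0.0004, -0.0001, 0.003], [0.0003, -0.0001, 0.003], [0.0003, -0.0001, 0.003], [0.0002, -0.0001, 0.003]]
```

Call:
{"method": "play_rows", "body": {"series": [[0.0004, 0, 0.003, 0, 0, 0, 0.012], [0.0004, 0, 0.003, 0, 0, 0, 0.012], [0.0003, 0, 0.003, 0, 0, 0, 0.012], [0.0002, 0, 0.003, 0, 0, 0, 0.012], [0.0002, 0, 0.003, 0, 0, 0, 0.012]]}}

```text
clock: 10.7
position: [502.8, 153.4, 111.2]
ee_rot: [0.421, 0.579, -0.565, -0.41]
contact_force: [2.2, -4.5, 0.0]
gripper_width: 18.7
```

```bash
python3 -c "
from h import *
circ(3,5,r=105)"
```

```text
t 10.70 ang 106.0 r 105.1 z 111.2 | Ftan -0.93 Frad -4.90 Fz 0.01 w 18.7 down [0.023 0.007] pos [502.8 153.4 111.2]
[[0.0001, -0.0001, 0.003], [-0.0, -0.0001, 0.003], [-0.0001, -0.0001, 0.003], [-0.0002, -0.0001, 0.003], [-0.0003, -0.0001, 0.003]]
```

Call:
{"method": "play_rows", "body": {"series": [[0, 0, -0.003, 0, 0, 0, 0.012], [-0.0002, 0, -0.003, 0, 0, 0, 0.012], [-0.0003, 0, -0.003, 0, 0, 0, 0.012], [-0.0004, 0, -0.003, 0, 0, 0, 0.012], [-0.0005, 0, -0.003, 0, 0, 0, 0.012], [-0.0006, 0, -0.0029, 0, 0, 0, 0.012]]}}

```text
clock: 11.3
position: [518.0, 156.6, 111.2]
ee_rot: [0.419, 0.577, -0.567, -0.412]
contact_force: [-2.7, -2.3, 3.4]
gripper_width: 18.5
```

```bash
python3 -c "
from h import *
circ(3,5,dirn=-1,r=105)"
```

```text
t 11.30 ang 97.5 r 105.1 z 111.2 | Ftan 2.99 Frad -1.92 Fz 3.40 w 18.5 down [0.016 0.005] pos [518.  156.6 111.2]
[[-0.0006, 0.0, -0.0029], [-0.0007, 0.0, -0.0029], [-0.0008, 0.0, -0.0029], [-0.0008, 0.0, -0.0029], [-0.0009, 0.0, -0.0029]]
```

Call:
{"method": "play_rows", "body": {"series": [[-0.0006, 0, -0.0029, 0, 0, 0, 0.012], [-0.0007, 0, -0.0029, 0, 0, 0, 0.012], [-0.0008, 0, -0.0029, 0, 0, 0, 0.012], [-0.0008, 0, -0.0029, 0, 0, 0, 0.012]]}}

```text
clock: 11.7
position: [529.6, 157.6, 111.2]
ee_rot: [0.418, 0.576, -0.568, -0.413]
contact_force: [-4.4, -2.2, 3.8]
gripper_width: 18.4
```

```bash
python3 -c "
from h import *
circ(3,5,dirn=-1,r=105)"
```

```text
t 11.70 ang 91.2 r 105.1 z 111.2 | Ftan 4.46 Frad -2.13 Fz 3.81 w 18.4 down [0.013 0.004] pos [529.6 157.6 111.2]
[[-0.0009, 0.0, -0.0029], [-0.001, 0.0, -0.0028], [-0.0011, 0.0, -0.0028], [-0.0011, 0.0, -0.0028], [-0.0012, 0.0, -0.0027]]
```

Call:
{"method": "play_rows", "body": {"series": [[-0.0009, 0, -0.0029, 0, 0, 0, 0.012], [-0.001, 0, -0.0028, 0, 0, 0, 0.012], [-0.0011, 0, -0.0028, 0, 0, 0, 0.012]]}}

```text
clock: 12.0
position: [538.2, 157.4, 111.2]
ee_rot: [0.418, 0.575, -0.569, -0.414]
contact_force: [-5.5, -1.2, 3.2]
gripper_width: 18.5
```

```bash
python3 -c "
from h import *
circ(3,5,dirn=-1,r=105)"
```

```text
t 12.00 ang 86.5 r 105.2 z 111.2 | Ftan 5.41 Frad -1.58 Fz 3.16 w 18.5 down [0.01  0.004] pos [538.2 157.4 111.2]
[[-0.0011, 0.0, -0.0028], [-0.0012, 0.0, -0.0027], [-0.0013, 0.0, -0.0027], [-0.0014, 0.0, -0.0027], [-0.0014, 0.0, -0.0026]]
```

Call:
{"method": "play_rows", "body": {"series": [[-0.0011, 0, -0.0028, 0, 0, 0, 0.012], [-0.0012, 0, -0.0027, 0, 0, 0, 0.012], [-0.0013, 0, -0.0027, 0, 0, 0, 0.012]]}}

```text
clock: 12.3
position: [546.3, 156.6, 111.2]
ee_rot: [0.417, 0.575, -0.569, -0.415]
contact_force: [-5.5, -0.8, 5.0]
gripper_width: 18.3
```

```bash
python3 -c "
from h import *
circ(3,5,dirn=-1,r=105)"
```

```text
t 12.30 ang 82.1 r 105.1 z 111.2 | Ftan 5.34 Frad -1.54 Fz 4.96 w 18.3 down [0.007 0.004] pos [546.3 156.6 111.2]
[[-0.0013, 0.0, -0.0027], [-0.0014, 0.0, -0.0026], [-0.0015, 0.0, -0.0026], [-0.0016, 0.0, -0.0026], [-0.0016, 0.0, -0.0025]]
```

Call:
{"method": "play_rows", "body": {"series": [[-0.0013, 0, -0.0027, 0, 0, 0, 0.012], [-0.0014, 0, -0.0026, 0, 0, 0, 0.012], [-0.0015, 0, -0.0026, 0, 0, 0, 0.012]]}}

```text
clock: 12.6
position: [554.2, 155.2, 111.2]
ee_rot: [0.416, 0.574, -0.57, -0.415]
contact_force: [-5.6, -0.8, 4.6]
gripper_width: 18.5
```

```bash
python3 -c "
from h import *
circ(3,5,dirn=-1,r=105)"
```

```text
t 12.60 ang 77.7 r 105.2 z 111.2 | Ftan 5.31 Frad -1.99 Fz 4.57 w 18.5 down [0.004 0.004] pos [554.2 155.2 111.2]
[[-0.0015, 0.0, -0.0026], [-0.0016, 0.0, -0.0025], [-0.0017, 0.0, -0.0025], [-0.0018, 0.0, -0.0024], [-0.0018, 0.0, -0.0024]]
```

Call:
{"method": "play_rows", "body": {"series": [[-0.0015, 0, -0.0026, 0, 0, 0, 0.012], [-0.0016, 0, -0.0025, 0, 0, 0, 0.012], [-0.0017, 0, -0.0025, 0, 0, 0, 0.012], [-0.0018, 0, -0.0024, 0, 0, 0, 0.012]]}}

```text
clock: 13.0
position: [565.0, 152.3, 111.3]
ee_rot: [0.415, 0.573, -0.571, -0.416]
contact_force: [-5.5, -1.8, 3.3]
gripper_width: 19.1
```

```bash
python3 -c "
from h import *
circ(3,5,dirn=-1,r=105)"
```

```text
t 13.00 ang 71.6 r 105.2 z 111.3 | Ftan 4.62 Frad -3.46 Fz 3.30 w 19.1 down [0.001 0.004] pos [565.  152.3 111.3]
[[-0.0018, 0.0, -0.0024], [-0.0019, 0.0, -0.0023], [-0.0019, -0.0, -0.0023], [-0.002, -0.0, -0.0022], [-0.0021, -0.0, -0.0022]]
```

Call:
{"method": "play_rows", "body": {"series": [[-0.0018, 0, -0.0024, 0, 0, 0, 0.012], [-0.0019, 0, -0.0023, 0, 0, 0, 0.012], [-0.0019, 0, -0.0023, 0, 0, 0, 0.012], [-0.002, 0, -0.0022, 0, 0, 0, 0.012]]}}

```text
clock: 13.4
position: [576.2, 147.9, 111.3]
ee_rot: [0.415, 0.573, -0.571, -0.416]
contact_force: [-4.9, -2.6, 3.2]
gripper_width: 18.7
```

```bash
python3 -c "
from h import *
circ(3,5,dirn=-1,r=105)"
```

```text
t 13.40 ang 65.0 r 105.3 z 111.3 | Ftan 3.31 Frad -4.43 Fz 3.22 w 18.7 down [0.    0.003] pos [576.2 147.9 111.3]
[[-0.0021, -0.0, -0.0022], [-0.0021, -0.0, -0.0021], [-0.0022, -0.0, -0.002], [-0.0023, -0.0, -0.002], [-0.0023, -0.0, -0.0019]]
```

Call:
{"method": "play_rows", "body": {"series": [[0.002, 0, 0.0022, 0, 0, 0, 0.012], [0.0019, 0, 0.0023, 0, 0, 0, 0.012], [0.0019, 0, 0.0023, 0, 0, 0, 0.012], [0.0018, 0, 0.0024, 0, 0, 0, 0.012], [0.0018, 0, 0.0024, 0, 0, 0, 0.012], [0.0017, 0, 0.0025, 0, 0, 0, 0.012], [0.0016, 0, 0.0025, 0, 0, 0, 0.012], [0, 0, 0, 0, 0, 0, 0.012], [0, 0, 0, 0, 0, 0, 0.012]]}}

```text
clock: 14.3
position: [569.8, 150.7, 111.2]
ee_rot: [0.422, 0.578, -0.566, -0.409]
contact_force: [-2.5, -2.4, 2.9]
gripper_width: 18.4
```

```bash
python3 -c "
from h import *
circ(3,5,dirn=1,r=105)
a=np.array([64.5,71.3,76.5,80.5,85.5,91,97.4]);f=np.array([3.68,5.05,5.9,5.39,5,4.24,3.03]); p=np.polyfit(a,f,2);print(-p[1]/2/p[0],np.polyval(p,a)-f)"
```

```text
t 14.30 ang 68.8 r 105.3 z 111.2 | Ftan 1.48 Frad -3.13 Fz 2.86 w 18.4 down [0.024 0.002] pos [569.8 150.7 111.2]
[[0.0019, -0.0001, 0.0024], [0.0018, -0.0001, 0.0024], [0.0017, -0.0001, 0.0025], [0.0017, -0.0001, 0.0025], [0.0016, -0.0001, 0.0025]]
79.17455022340694 [ 0.12264893 -0.02099862 -0.43227002  0.12088998  0.20493349  0.16650134
 -0.16170509]
```

Call:
{"method": "play_rows", "body": {"series": [[0.0019, 0, 0.0024, 0, 0, 0, 0.012], [0.0018, 0, 0.0024, 0, 0, 0, 0.012], [0.0017, 0, 0.0025, 0, 0, 0, 0.012], [0.0017, 0, 0.0025, 0, 0, 0, 0.012], [0.0016, 0, 0.0025, 0, 0, 0, 0.012]]}}

```text
clock: 14.8
position: [562.6, 153.4, 111.3]
ee_rot: [0.426, 0.58, -0.564, -0.405]
contact_force: [2.3, -6.5, -0.2]
gripper_width: 18.8
```

```bash
python3 -c "
from h import *
circ(3,3,dirn=1,r=105)"
```

```text
t 14.80 ang 73.0 r 105.5 z 111.3 | Ftan -4.12 Frad -5.50 Fz -0.16 w 18.8 down [0.038 0.001] pos [562.6 153.4 111.3]
[[0.0017, -0.0001, 0.0025], [0.0016, -0.0001, 0.0025], [0.0015, -0.0001, 0.0026]]
```

Call:
{"method": "play_rows", "body": {"series": [[0.0017, 0, 0.0025, 0.012, 0, -0.004, 0.012], [0.0016, 0, 0.0025, 0.012, 0, -0.004, 0.012], [0.0015, 0, 0.0026, 0.012, 0, -0.004, 0.012], [0.0014, 0, 0.0026, 0, 0, 0, 0.012]]}}

```text
clock: 15.2
position: [559.1, 154.3, 111.3]
ee_rot: [0.42, 0.576, -0.569, -0.41]
contact_force: [4.1, -7.7, -2.8]
gripper_width: 18.6
```

```bash
python3 -c "
from h import *
circ(3,3,dirn=1,r=105)"
```

```text
t 15.20 ang 75.0 r 105.4 z 111.3 | Ftan -5.98 Frad -6.36 Fz -2.78 w 18.6 down [0.017 0.001] pos [559.1 154.3 111.3]
[[0.0016, -0.0, 0.0025], [0.0015, -0.0, 0.0026], [0.0015, -0.0001, 0.0026]]
```

Call:
{"method": "play_rows", "body": {"series": [[0.0012, 0, 0.0028, 0.008, 0, -0.003, 0.012], [0.0011, 0, 0.0028, 0.005, 0, -0.003, 0.012], [0.0012, 0, 0.0027, 0, 0, 0, 0.012], [0, 0, 0, 0, 0, 0, 0.012]]}}

```text
clock: 15.6
position: [558.0, 154.5, 111.3]
ee_rot: [0.419, 0.578, -0.567, -0.41]
contact_force: [-6.4, -1.5, 4.7]
gripper_width: 18.7
```

```bash
python3 -c "
from h import *
circ(2,3,dirn=1,r=105)"
```

```text
t 15.60 ang 75.6 r 105.4 z 111.3 | Ftan 5.81 Frad -3.05 Fz 4.67 w 18.7 down [0.02  0.005] pos [558.  154.5 111.3]
[[0.0011, -0.0, 0.0017], [0.001, -0.0, 0.0017], [0.001, -0.0, 0.0017]]
```

Call:
{"method": "play_rows", "body": {"series": [[0.0015, 0, 0.0026, 0.004, 0, -0.002, 0.012], [0.0014, 0, 0.0026, 0.004, 0, -0.002, 0.012], [0.0013, 0, 0.0026, 0.004, 0, -0.002, 0.012], [0.0013, 0, 0.0027, 0.004, 0, 0, 0.012], [0.0009, 0, 0.0018, 0, 0, 0, 0.012], [0.0004, 0, 0.0009, 0, 0, 0, 0.012], [0, 0, 0, 0, 0, 0, 0.012], [0, 0, 0, 0, 0, 0, 0.012]]}}

```text
clock: 16.4
position: [554.1, 155.4, 111.3]
ee_rot: [0.42, 0.581, -0.566, -0.407]
contact_force: [-1.8, -3.6, 1.4]
gripper_width: 18.6
```

```bash
python3 -c "
from h import *
circ(2,3,dirn=1,r=105)"
```

```text
t 16.40 ang 77.8 r 105.4 z 111.3 | Ftan 0.95 Frad -3.93 Fz 1.40 w 18.6 down [0.026 0.007] pos [554.1 155.4 111.3]
[[0.001, -0.0, 0.0017], [0.001, -0.0, 0.0017], [0.0009, -0.0, 0.0018]]
```

Stopped at 78°. The peak is 79° from the fit over both directions. I hold it still, then release.

Call:
{"method": "play_rows", "body": {"series": [[0, 0, 0, 0, 0, 0, 0.012], [0, 0, 0, 0, 0, 0, 0.012], [0, 0, 0, 0, 0, 0, 0.012], [0, 0, 0, 0, 0, 0, 0.012], [0, 0, 0, 0, 0, 0, 0.012], [0, 0, 0, 0, 0, 0, 0.012]]}}

```text
clock: 17.0
position: [554.1, 155.5, 111.3]
ee_rot: [0.42, 0.581, -0.566, -0.407]
contact_force: [-1.4, -4.8, 1.1]
gripper_width: 18.8
```

```bash
python3 -c "
from h import *
circ(2,3,dirn=1,r=105)"
```

```text
t 17.00 ang 77.8 r 105.4 z 111.3 | Ftan 0.41 Frad -4.97 Fz 1.07 w 18.8 down [0.027 0.007] pos [554.1 155.5 111.3]
[[0.001, -0.0, 0.0017], [0.001, -0.0001, 0.0017], [0.0009, -0.0001, 0.0018]]
```

Call:
{"method": "play_rows", "body": {"series": [[0, 0, 0, 0, 0, 0, 0.03], [0, 0, 0, 0, 0, 0, 0.055], [0, 0, 0, 0, 0, 0, 0.055], [0, 0, 0, 0, 0, 0, 0.055], [0, -0.01, 0, 0, 0, 0, 0.055], [0, -0.02, 0, 0, 0, 0, 0.055], [0, -0.03, 0, 0, 0, 0, 0.055], [0, -0.02, 0, 0, 0, 0, 0.055], [0, 0, 0, 0, 0, 0, 0.055]]}}

```text
clock: 17.9
position: [555.7, 159.9, 198.0]
ee_rot: [0.421, 0.587, -0.561, -0.405]
contact_force: [-0.4, -0.1, 0.1]
gripper_width: 55.2
```

Run:
```python
from h import *
T=np.load("top.npy",allow_pickle=True).item()
k=np.array([478.5,244.]); v=k-C; print("knob from axis",np.hypot(*v),np.degrees(np.arctan2(v[1],v[0])))
k2=C+195*v/np.hypot(*v); print("knob 195:",k2)
circ(2,1); go([*k2,170],yaw=np.arctan2(v[1],v[0])+np.pi/2)
```

```text
knob from axis 198.8272931465899 105.54956276015567
knob 195: [479.52598955 240.31278991]
t 17.90 ang 77.5 r 110.1 z 198.0 | Ftan 0.40 Frad -0.15 Fz 0.08 w 55.2 down [0.039 0.016] pos [555.7 159.9 198. ]
[[0.0011, -0.0001, 0.0018]]
tool shift m [0.1004 0.0263 0.0477] turn_y -1.5180220826034043 | pos [555.7 159.9 198. ] yaw 1.895 down [ 0.0393  0.0159 -0.9991] F [-0.4 -0.1  0.1] w 55.2 t 17.9
```

Call:
{"method": "play_rows", "body": {"series": [[0.02, 0, 0.01, 0.02, 0, 0.001, 0.055], [0.03, 0, 0.014, 0.02, 0, 0.002, 0.055], [0.03, 0, 0.014, 0, 0, 0, 0.055], [0.015, 0, 0.007, 0, 0, 0, 0.055], [0, 0, 0, 0, 0, 0, 0.055], [0, 0, 0, 0, 0, 0, 0.055]]}}

```text
clock: 18.5
position: [480.3, 237.9, 196.9]
ee_rot: [0.414, 0.575, -0.573, -0.413]
contact_force: [0.1, -0.1, -1.2]
gripper_width: 54.7
```

```bash
cat > k.py <<'E'
from h import *
import sys
def wproj(im,p):
    q=R.from_quat(im["orientation"]).as_matrix().T@(np.array(p)-im["origin"]); h=np.hypot(q[0],q[1]); K=np.array(im["intrinsics"]); return K[:2,2]+K[0,0]*np.arctan2(h,q[2])*q[:2]/h
def wat(im,u,v,z):
    K=np.array(im["intrinsics"]); d=np.array([u,v])-K[:2,2]; r=np.hypot(*d); th=r/K[0,0]; d=np.r_[np.sin(th)*d/r,np.cos(th)]
    d=R.from_quat(im["orientation"]).as_matrix()@d; return im["origin"]+d*(z-im["origin"][2])/d[2]
im=get_image("wrist"); c=im["color"].astype(int)
m=((c[...,0]>90)&(c[...,1]<60)&(c[...,2]<60)).astype(np.uint8); n,l,st,ce=cv2.connectedComponentsWithStats(m); i=1+np.argmax(st[1:,4])
u,v=ce[i]; print("knob px",u,v,st[i],"world z94",wat(im,u,v,94)[:2],"z108",wat(im,u,v,108)[:2])
print("exp px top/mid",wproj(im,[479.5,241,108]),wproj(im,[479.5,241,94]))
cv2.imwrite("pics/"+sys.argv[1],im["color"][:,:,::-1]); go([479.5,241.5,80])
E
python3 k.py w3.png
```

```text
knob px 264.2918118466899 193.93728222996515 [ 244  172   40   43 1148] world z94 [482.38533472 241.94098726] z108 [478.31630111 240.3769616 ]
exp px top/mid [264.55045295 195.47322248] [264.3263665  190.58908386]
tool shift m [ 0.0038  0.1169 -0.    ] turn_y None | pos [480.4 237.7 196.9] yaw 1.892 down [ 0.0018  0.0018 -1.    ] F [-0.2  0.6 -0. ] w 55.1 t 18.55
```

View pics/w3.png

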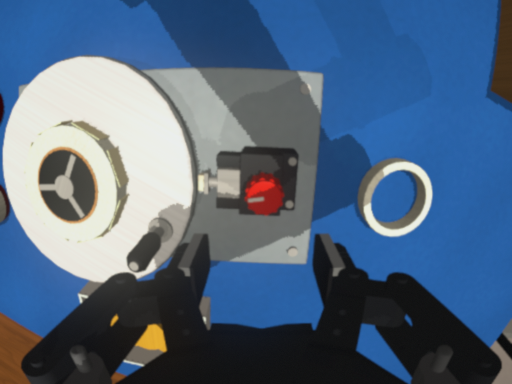

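The wrist view shows the knob at (264,194), within 2 px of the estimate, with its pointer facing the platter. The crank at (145,250) is well clear, so I descend.

Call:
{"method": "play_rows", "body": {"series": [[0.002, 0.015, 0, 0, 0, 0, 0.055], [0.001, 0.03, 0, 0, 0, 0, 0.055], [0, 0.03, 0, 0, 0, 0, 0.055], [0, 0.02, 0, 0, 0, 0, 0.055], [0, 0.01, 0, 0, 0, 0, 0.055], [0, 0, 0, 0, 0, 0, 0.055], [0, 0, 0, 0, 0, 0, 0.055]]}}

```text
clock: 19.25
position: [485.2, 237.7, 89.5]
ee_rot: [0.417, 0.574, -0.57, -0.415]
contact_force: [0.1, -0.1, 0.2]
gripper_width: 54.9
```

```bash
python3 -c "
from h import *
go([479.8,241,80])"
```

```text
tool shift m [0.0048 0.0094 0.0042] turn_y None | pos [485.2 237.7  89.5] yaw 1.885 down [ 0.0062  0.0039 -1.    ] F [ 0.1 -0.1  0.2] w 54.9 t 19.25
```

Call:
{"method": "play_rows", "body": {"series": [[0.004, 0.006, 0.0035, 0.006, 0, 0, 0.055], [0, 0, 0, 0, 0, 0, 0.055], [0, 0, 0, 0, 0, 0, 0.055]]}}

```text
clock: 19.55
position: [481.9, 241.6, 85.5]
ee_rot: [0.416, 0.574, -0.57, -0.416]
contact_force: [0.3, -0.3, 0.4]
gripper_width: 54.8
```

```bash
python3 -c "
from h import *
go([479.8,241,80])"
```

```text
tool shift m [0.0001 0.0055 0.0022] turn_y None | pos [481.9 241.6  85.5] yaw 1.884 down [ 0.004   0.0053 -1.    ] F [ 0.3 -0.3  0.4] w 54.8 t 19.55
```

Call:
{"method": "play_rows", "body": {"series": [[0, 0.005, 0.002, 0, 0, 0, 0.055], [0, 0, 0, 0, 0, 0, 0.055], [0, 0, 0, 0, 0, 0, 0.035], [0, 0, 0, 0, 0, 0, 0.022], [0, 0, 0, 0, 0, 0, 0.022], [0, 0, 0, 0, 0, 0, 0.022], [0, 0, 0, 0, 0, 0, 0.022]]}}

```text
clock: 20.25
position: [480.3, 240.6, 81.7]
ee_rot: [0.416, 0.575, -0.57, -0.415]
contact_force: [0.2, -0.6, 0.4]
gripper_width: 28.3
```

```bash
python3 -c "
from h import *
go([479.8,241,80])
s=read_state();print(s['wrist_torque'],s['joints'].round(3))"
```

```text
tool shift m [0.0005 0.0017 0.0004] turn_y None | pos [480.3 240.6  81.7] yaw 1.886 down [ 0.0057  0.0052 -1.    ] F [ 0.2 -0.6  0.4] w 28.3 t 20.25
[-0.10319543 -0.05339068  0.03619481] [ 0.767  0.394 -0.407  0.    -0.762 -2.023]
```

Call:
{"method": "play_rows", "body": {"series": [[0, 0, 0, 0, -0.08, 0, 0.022], [0, 0, 0, 0, -0.08, 0, 0.022], [0, 0, 0, 0, -0.08, 0, 0.022], [0, 0, 0, 0, -0.08, 0, 0.022], [0, 0, 0, 0, -0.08, 0, 0.022]]}}

```text
clock: 20.75
position: [480.5, 240.3, 81.7]
ee_rot: [0.29, 0.648, -0.643, -0.288]
contact_force: [0.8, -0.8, -0.0]
gripper_width: 28.1
```

```bash
python3 -c "
from h import *
go([480.3,240.6,81.7])
s=read_state();print(s['wrist_torque'])"
```

```text
tool shift m [ 0.0004  0.     -0.0001] turn_y None | pos [480.5 240.3  81.7] yaw 2.299 down [ 0.0055  0.0049 -1.    ] F [ 0.8 -0.8 -0. ] w 28.1 t 20.75
[-0.13840416 -0.09286382 -0.06956657]
```

Call:
{"method": "play_rows", "body": {"series": [[0, 0, 0, 0, -0.08, 0, 0.022], [0, 0, 0, 0, -0.08, 0, 0.022], [0, 0, 0, 0, -0.08, 0, 0.022], [0, 0, 0, 0, -0.08, 0, 0.022], [0, 0, 0, 0, -0.05, 0, 0.022], [0, 0, 0, 0, 0, 0, 0.022], [0, 0, 0, 0, 0, 0, 0.022]]}}

```text
clock: 21.45
position: [480.8, 240.0, 81.7]
ee_rot: [0.162, 0.691, -0.686, -0.16]
contact_force: [0.2, -1.0, 0.9]
gripper_width: 28.1
```

```bash
python3 -c "
from h import *
go([480.3,240.6,81.7])
s=read_state();print(s['wrist_torque'])"
```

```text
tool shift m [ 0.0007  0.     -0.0004] turn_y None | pos [480.8 240.   81.7] yaw 2.682 down [ 0.0051  0.0047 -1.    ] F [ 0.2 -1.   0.9] w 28.1 t 21.45
[-0.06623859  0.09434162  0.09896032]
```

Call:
{"method": "play_rows", "body": {"series": [[0, 0, 0, 0, -0.045, 0, 0.022], [0, 0, 0, 0, 0, 0, 0.022], [0, 0, 0, 0, 0, 0, 0.022]]}}

```text
clock: 21.75
position: [480.8, 240.0, 81.7]
ee_rot: [0.148, 0.694, -0.69, -0.145]
contact_force: [1.5, -0.6, 0.3]
gripper_width: 28.6
```

Call:
{"method": "play_rows", "body": {"series": [[0, 0, 0, 0, 0, 0, 0.04], [0, 0, 0, 0, 0, 0, 0.055], [0, 0, 0, 0, 0, 0, 0.055], [0, -0.01, 0, 0, 0, 0, 0.055], [0, -0.03, 0, 0, 0, 0, 0.055], [0, -0.04, 0, 0, 0, 0, 0.055], [0, -0.02, 0, 0, 0, 0, 0.055], [0, 0, 0, 0, 0, 0, 0.055], [0, 0, 0, 0, 0, 0, 0.055]]}}

```text
clock: 22.65
position: [480.2, 239.8, 187.9]
ee_rot: [0.149, 0.694, -0.689, -0.145]
contact_force: [-0.9, 0.4, -0.1]
gripper_width: 55.0
```

```bash
python3 k.py w4.png
python3 - <<'E'
import cv2,numpy as np
a=[cv2.resize(cv2.imread(f"pics/{n}.png")[150:240,215:315],(400,360),interpolation=2) for n in("w3","w4")]
cv2.imwrite("pics/k34.png",np.hstack(a))
E
```

```text
knob px 261.285595337219 196.54537885095755 [ 241  175   41   43 1201] world z94 [481.67591405 242.81162032] z108 [479.78970914 238.63895607]
exp px top/mid [262.8324682  198.99335469] [262.7806125  193.66096278]
tool shift m [ 0.0019  0.1079 -0.0004] turn_y None | pos [480.4 239.8 187.9] yaw 2.723 down [ 0.0063  0.0049 -1.    ] F [-0.7  0.4  0.5] w 55.1 t 22.7
```

View pics/k34.png

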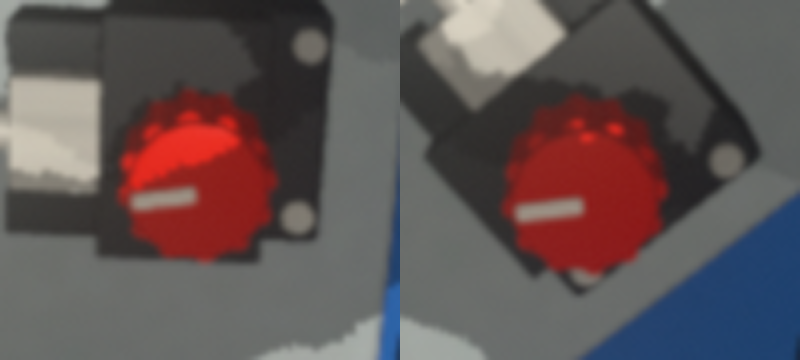

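View pics/w4.png

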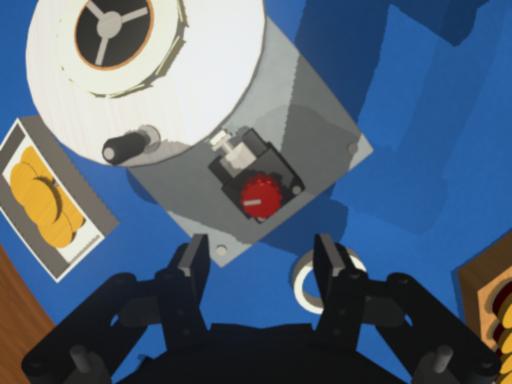

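The pointer keeps the same angle in the hand's frame in both pictures, so the knob followed the 0.835 rad without slipping. Last check: that the crank did not move after release.

Run:
```python
import sys; sys.argv=["k","w5.png"]
exec(open("k.py").read())
for a in(74,78,82):
    t=np.radians(a); g=[C[0]+105*np.cos(t),C[1]+105*np.sin(t)]; print(a,"top",wproj(im,[*g,147]).round(1),"bottom",wproj(im,[*g,99]).round(1))
print(np.degrees(np.arctan2(*(wat(im,108,153,147)[:2]-C)[::-1])))
```

```text
knob px 261.59463986599667 196.32412060301507 [ 241  174   41   44 1194] world z94 [481.49037818 242.66717947] z108 [479.62181993 238.5031826 ]
exp px top/mid [263.01656075 199.00500919] [262.95920919 193.67391882]
tool shift m [ 0.0016  0.1071 -0.0009] turn_y None | pos [480.1 239.6 187.1] yaw 2.723 down [ 0.005   0.0039 -1.    ] F [ 0.7 -0.5  0.4] w 55.1 t 22.75
74 top [104.  151.6] bottom [131.6 141.6]
78 top [112.6 149.3] bottom [139.2 139.7]
82 top [121.3 146.2] bottom [146.7 137.2]
75.61743944832128
```

```bash
python3 -c "
from h import *
print(job_done())"
```

```text
the job is handed in; nothing more can be done
None
```

The job is handed in: the platter was left at its tight spot and the brake knob backed off by about 0.835 rad. I didn't measure the final shoe push; `job_done` gives no verdict.

- **Finding the tight spot:** I turned the crank through the drag hump in both directions. Drag was under about 1.5 N outside the hump and 5–6 N at its top. A fit to both passes put the peak at a crank bearing of about 79°.
- **Stopping there:** I stopped at about 78° and held the platter still for about 0.6 s, with the brake as found, before letting go of the crank.
- **Backing off the brake:** I turned the knob counter-clockwise by 0.835 rad, read from the tool's turn. The knob's pointer stayed at the same angle to the hand, so it did not slip. Added to a start of 0 to 0.2, the knob should stand at about 0.84 to 1.04 rad. I estimate the shoe push at 1 to 2 N from the figures in the task.
- **Last checks:**
    - The wrist picture put the crank at 75.6° by one hand-picked point, against 77.8° when I let go. I took the difference as reading error, but a shift of 1–2° is possible. It would change the push by only about 0.3 N.
    - The gripper is open, about 80 mm above the knob and touching nothing. The arm stayed well clear of the jars, spare roll and tray.

Total robot time was about 23 s.

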